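# Set the quarter-turn end stop against the sample board

### The job

The sample board is clamped in the drilling jig; set the end stop for the repeats. Lift the blue stop with the orange tee handle out of the parking batten, set it down in the jig's T-slot rail, fully home and snug against the board's free end where the slot lies open, and let go of it. Then take it by the tee handle and turn that a quarter turn clockwise to its stop, so that it is locked in the rail and still snug against the board. Leave the wooden stop, the pencil and the offcut as they lie.

Things in the scene. Friction and masses are not known exactly. Their poses are not given: they have to be found in the camera images.
- jig: drilling jig, fixed to the bench: white-faced base 24 mm high, local x from -70 to 115, local y from -200 to 200, with an aluminium T-slot rail let in flush along its local y axis. Origin on the rail's centre line at bench level, half way along.
- fence_top (a point): middle of the top of the jig's brown fence, 59 mm above the bench; the fence runs the jig's whole length, its faces 13 mm either side of this point in x, the near one 75 mm from the rail's centre line
- clamp_foot (a point): rubber foot of the hold-down toggle clamp on the board's top, 145 mm along +y from the jig's middle; the clamp stands on the fence behind it, 130 mm above the bench at its red grip
- rail_mouth (a point): middle of the rail, on its centre line, level with its top face (24 mm above the bench); y along the slot, x across it towards the fence. The slot's mouth is 18 mm wide (x from -9 to 9), open over the whole length; lips 6 mm thick, hollow below them 40 mm wide, floor 19 mm below the top face.
- board: sample board, pine, 125 x 260 x 22 mm, immovably clamped, flat on the rail's top face, with a pencil cross near its free end. Origin on the rail's centre line at the free end face, underside: from there the board runs 260 mm to local +y over the slot, x from -50 to 75, z up to 22 mm. Axes as the jig's. The slot lies open on its local -y side, where the stop goes.
- stop: the end stop: blue metal block with steel end plates, 44 mm across (local x, sides to grip), 50 mm along (local y, end plates), 40 mm high, about 0.3 kg with its tee bolt; both ends alike. Origin on the bolt's axis in the block's underside, the shoulder that comes to rest on the rail's top (parked: 30 mm above the bench, held loosely in the groove), so 25 mm from either end plate.
- bolt_head (a point): centre of the underside of the T-bolt's hammer head, 14.5 mm below the block's underside; head 13 x 30 x 7 mm, long side along point y, turning with the tee handle. Two guide keys 13 mm wide, 8 mm long, 5 mm deep stand under the block 21 mm before and behind it. They enter the slot only with the block's y along the slot, either way round, handle in line.
- tee_grip (a point): centre of the orange tee handle on top of the stop, on the bolt's axis, 61 mm above the block's underside; handle bar 14 mm thick (point x), 64 mm long (point y), 20 mm high, 11 mm clear above the block's top. The bar lies parallel to the hammer head.
- tee (a joint): turn of the tee handle and its hammer head in the block, rad: about 0 (0 to 0.05) at the start, bar along the block's y, head in line with the slot; grows clockwise seen from above to a hard stop at 1.57, bar across, head locked under the rail's lips. Stiff: needs about 0.1 N m and stays where it is left.
- batten: parking batten: dark wood strip 80 x 210 x 30 mm, fixed to the bench, with a groove 20 mm wide and 20 mm deep along its local y; origin centre of the underside. The blue stop and the wooden stop stand in it, 53 mm either side of the middle.
- knob_stop: the other stop, not wanted: wooden block 44 x 50 x 26 mm with a round black star knob (58 mm high in all), parked in the same batten; origin as the blue stop's
- pencil: flat red carpenter's pencil, 15 x 155 x 7 mm, lying along the top of the board; origin centre of its underside
- offcut: brown wood offcut, 90 x 70 x 45 mm; origin centre of the underside
Things that resemble listed ones, but are neither listed nor needed, are in the scene too. Leave any green or purple look-alike of the stop alone.

How it is judged:
On the way:
1. the stop stands fully home in the rail's slot, snug against the board's end (gap under 6 mm), tee handle still in line with the slot, and let go (z of stop in the frame of board between -0.003 and 0.003 m and x of stop in the frame of board between -0.005 and 0.005 m and y of stop in the frame of board between -0.031 and -0.02 m and value of joint tee below 0.35 rad and contact force between the fingers and stop below 0.2 N), for 0.2 s.
At the end, for the whole second after the job is handed in: the blue stop sits fully home in the rail's slot (its underside within 3 mm of the rail's top, on the slot's centre line within 5 mm, in line within 0.15 rad, upright), its end plate within 4 mm of the board's end face, the tee handle turned at least 1.40 rad of its 1.57, at rest and released (z of stop in the frame of board between -0.003 and 0.003 m and x of stop in the frame of board between -0.005 and 0.005 m and y of stop in the frame of board between -0.029 and -0.02 m and angle between the y axis of stop and the y axis of board, either way round below 0.15 rad and angle between stop's own z axis and vertical below 0.06 rad and value of joint tee above 1.4 rad and linear speed of stop below 0.02 m/s); the robot touches nothing.
It fails at once if the wooden stop is moved more than 20 mm (distance of knob_stop from where it was at the start of the episode above 0.02 m).
It fails at once if the pencil or the offcut is moved more than 30 mm (distance of any of pencil, offcut from where it was at the start of the episode above 0.03 m).
It also fails if it takes over 51 s, if anything falls off the work surface, if the arm or the gripper's body presses on something with over 40 N, if the wrist force passes 120 N, or if a joint passes its speed limit or range.

### The arm

A 6-joint arm with a two-finger parallel gripper is mounted at the origin on the work surface. World frame = base frame: x ahead of the robot, y to its left, z up, the work surface at z = 0. Lengths are in m, angles in rad, forces in N, time in s.
With the tool pointing down it reaches from about 0.325 to 0.85 m from the base axis. Payload 15.5 kg.
Tool frame: the origin (TCP) lies midway between the tips of the shut fingers; the grasp point (between the pads) lies tcp_to_grasp behind it (tcp_to_grasp is the distance from the TCP to the grasp point, in m); z points along the fingers, y is the direction in which the jaws open and shut (so a half turn about z gives the same grasp; the last joint's range is limited). The gripper opens to 91 mm and grips with 3 to 60 N. Pads are 32 mm wide; open, the fingers measure 118 mm over their backs; the gripper's body (76 mm by 178 mm) begins 60 mm behind the grasp point.
Start: joints at [-1.254, 0.494, 1.345, -0, 1.302, -0.096], TCP at [0.25, -0.573, 0.214] pointing down, gripper open.
Joint ranges: [-2.91, 2.91], [-0.82, 2.16], [0.22, 2.67], [-1.22, 4.37], [0.12, 2.79], [-3.08, 3.08]. Speed limits (rad/s): [1.89, 1.89, 2.57, 3.01, 3.01, 3.01].

### API

Orientations are given as a unit quaternion [x, y, z, w].
In Python, from workcell import get_state, get_image, camera_info, job_done, tcp_to_grasp gives the robot as it stands.
- The arm moves only by the tool servo_tool, never from a script. Its argument "series" is a list of rows, each a list of 3 entries, a list of its own where there are three numbers: the turn, a rotation vector about the tool's x, y, z in rad, then the shift along the tool's x, y, z in m, then the finger opening in m, from 0 to 0.0912. In form: [[[ax, ay, az], [x, y, z], jaw], ...]. A call has exactly 10 rows; each row shifts and turns the commanded pose from where the row before left it, along the tool's axes as they then stand; what a row does not reach is not made up. A row lasts 1/12 s, in which the tool goes at most 41.7 mm and 7.16 degrees, less where a joint would pass 70% of its speed; a pose out of reach is approached as far as the arm can. A call with a gripper value outside its range is refused whole. The fingers move at their own pace and stop on an object; "squeeze" is the grip in N (left out, the last holds). Time passes only in rows, so rows that do not move let the fingers close, or fill a call up. It gives the time, the measured TCP pose, the force and the opening at its end, in the units of the state.
- get_state(): the state, without advancing time (a new reading comes with each control period).
- get_image(name): name is "scene" or "top" or "wrist"; returns (picture, depth): 384x512x3 uint8, blue, green, red; 384x512 float32, m along the optical axis (not along the pixel's ray), 0 where there is no reading.
- camera_info(name): a dict with "fx", "fy", "cx", "cy" (pixels), "D" ([k1, k2, p1, p2, k3] as OpenCV has them; the pictures are not rectified), "R" (3x3) and "t" (3): a world point X has camera coordinates R X + t. Camera axes: x right, y down, z forward; pixel columns grow to the right and rows downward; lengths in m; the calibration is good to about 2 mm. A picture is of the moment at which its call begins: read the wrist's pose just before it. camera_info takes no time and is no camera call; for the wrist camera it gives the pose at the moment of the call.
- job_done(): hands the job in, once; it reports no verdict.
The state is a dict: "t": time; "q": joint angles; "joint_vel": joint speeds; "effort": joint torques, N m; "position": TCP position; "tool_rot": TCP orientation; "contact_force": force on the tool from outside, world axes, zero at the start; "moment": the same for the moment, N m; "finger_gap": finger opening in m.
Only numpy, scipy, OpenCV 4.12 (cv2) and the standard library are available. Lean on these libraries where they do the work, as an engineer would, in place of code of your own. Each camera call takes 0.05 s, during which the arm holds its last target. There are 200 camera calls.

## Working session

There is one attempt and no reset: what is moved stays moved. The work goes in short steps, Python scripts to look and compute and a tool call to move; the robot and the scene stay as the last step left them, time stands still between calls to the robot, and variables do not carry over. Pictures are saved under pics/ and viewed, about 8 in all and at most 12, crops included, and the job is handed in when it is done.

Besides the shell and the picture viewer there is one more tool, called after "Emit:" in YAML: its name, and indented under it one key for each argument. servo_tool: Moves the arm, as the interface text tells. Its arguments: {"type":"object","properties":{"series":{"type":"array"},"squeeze":{"type":"number"}},"required":["series"]}

```bash
mkdir -p pics; ls; python3 - <<'E'
from workcell import *
import cv2, numpy as np
s=get_state();print(s);print(tcp_to_grasp)
ims=[]
for n in ["scene","top"]:
    im,d=get_image(n);np.savez(f'{n}.npz',im=im,d=d);c=camera_info(n);print(n,c);cv2.imwrite(f'pics/{n}0.png',cv2.resize(im,(800,600)))
E
```

```text
pics
{'t': 0.0, 'q': array([-1.25450957e+00,  4.94188689e-01,  1.34611682e+00, -1.11508296e-05,
        1.30247276e+00, -9.54852621e-02]), 'joint_vel': array([-0.00182202,  0.00128459,  0.00012371, -0.00102422,  0.00112994,
       -0.00079024]), 'effort': array([ 5.57003495e-04, -8.78805971e+01, -3.81848216e+01,  7.07830978e-02,
        5.33617276e-02, -6.09806852e-05]), 'position': array([ 0.25004033, -0.57240725,  0.21333968]), 'tool_rot': array([ 9.78879763e-01,  2.04435950e-01, -7.06557638e-05, -5.88605682e-04]), 'contact_force': array([-0.4582261 , -0.41252919, -0.44415314]), 'moment': array([ 0.01709377, -0.00701057, -0.04591203]), 'finger_gap': 0.09126453855953602}
0.0188
scene {'fx': 378.0920016976342, 'fy': 378.0920016976342, 'cx': 266.91734122342217, 'cy': 192.3509287487368, 'D': array([-0.056526,  0.      ,  0.      ,  0.      ,  0.      ]), 'R': array([[ 0.68734888,  0.72626452, -0.0095587 ],
       [ 0.43951844, -0.4263729 , -0.79058819],
       [-0.57825172,  0.53920868, -0.61227358]]), 't': array([-0.31401495, -0.16502984,  1.57586671])}
top {'fx': 482.1312112449722, 'fy': 482.1312112449722, 'cx': 263.33250597967753, 'cy': 184.4965740060128, 'D': array([-0.05354425,  0.        ,  0.        ,  0.        ,  0.        ]), 'R': array([[-0.00411586, -0.99979124, -0.02001342],
       [-0.99653891,  0.00576248, -0.08292765],
       [ 0.08302567,  0.01960284, -0.99635459]]), 't': array([-0.02971876,  0.51636763,  1.37672549])}
```

View pics/scene0.png

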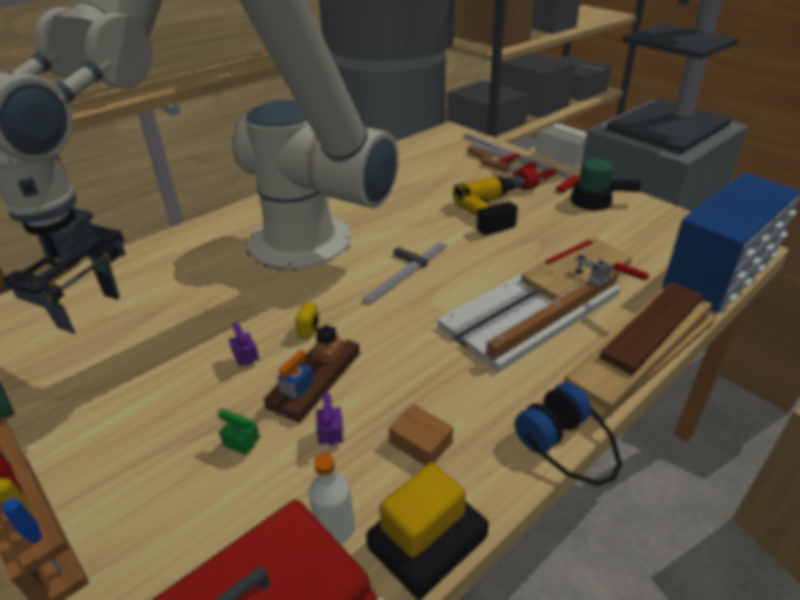

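View pics/top0.png

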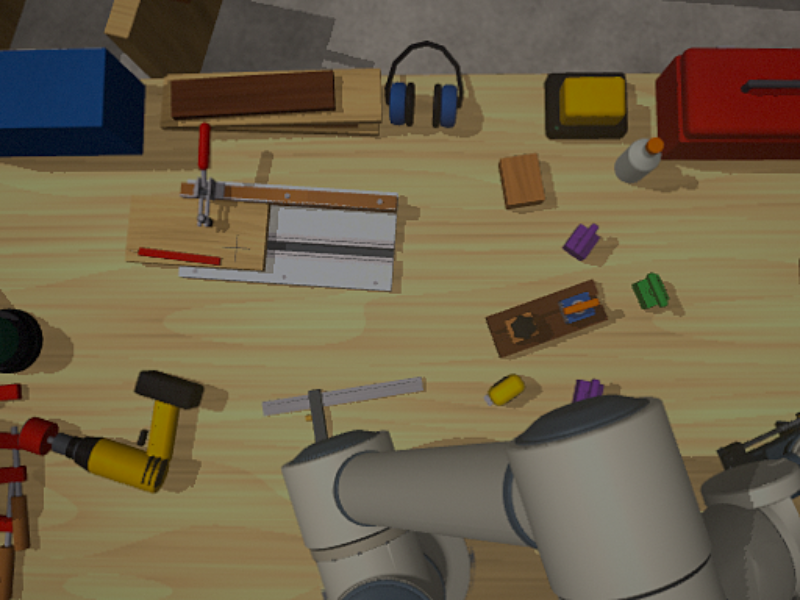

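Top view (800x600): the blue stop with the orange tee is at (579,307) in the dark batten. The wooden knob stop is at (523,327). The look-alikes are purple at (581,241) and (588,388) and green at (650,291). Only the first is blue and orange and stands in the batten. The board's end is at (267,238), and the slot runs right from there to (394,252). Next: an enlarged crop and measurements.

```bash
cat > h.py <<'E'
import numpy as np, cv2
from workcell import *
def K(c): return np.array([[c['fx'],0,c['cx']],[0,c['fy'],c['cy']],[0,0,1]])
def rays(c,uv):
    p=cv2.undistortPoints(np.float64(uv).reshape(-1,1,2),K(c),c['D']).reshape(-1,2)
    return np.c_[p,np.ones(len(p))]
def onplane(c,uv,z):
    "pixels -> world points at height z"
    R=rays(c,uv)@c['R']; o=-c['R'].T@c['t']
    return o+R*((z-o[2])/R[:,2])[:,None]
def cloud(c,d):
    v,u=np.mgrid[:d.shape[0],:d.shape[1]]
    r=rays(c,np.c_[u.ravel(),v.ravel()])*d.reshape(-1,1)
    return ((r-c['t'])@c['R']).reshape(*d.shape,3)
def proj(c,P):
    return cv2.projectPoints(np.float64(P).reshape(-1,1,3),cv2.Rodrigues(c['R'])[0],c['t'],K(c),c['D'])[0].reshape(-1,2)
E
python3 - <<'E'
from h import *
z=np.load('top.npz');im=z['im'];d=z['d'];c=camera_info('top');W=cloud(c,d)
hsv=cv2.cvtColor(im,cv2.COLOR_BGR2HSV)
def sel(lo,hi,box,zr):
    m=cv2.inRange(hsv,lo,hi)>0; b=np.zeros_like(m);b[box[1]:box[3],box[0]:box[2]]=1
    return m&b&(W[...,2]>zr[0])&(W[...,2]<zr[1])
def rep(n,m,z0):
    uv=np.argwhere(m)[:,::-1];P=onplane(c,uv,z0)[:,:2].astype(np.float32)
    print(n,len(uv),'z med',np.median(W[m][:,2]).round(4),'rect',cv2.minAreaRect(P),'mean',P.mean(0))
rep('orange',sel((5,150,120),(20,255,255),(350,180,395,215),(.07,.13)),.101)
rep('blue',sel((95,80,40),(125,255,255),(350,180,395,215),(.03,.13)),.07)
box=np.zeros(d.shape,bool);box[175:232,305:395]=1
rep('batten',box&(W[...,2]>.015)&(W[...,2]<.045),.03)
box[:]=0;box[110:190,110:262]=1
m=box&(W[...,2]>.052)&(W[...,2]<.066);rep('fence',m,.059)
m=box&(W[...,2]>.040)&(W[...,2]<.050);rep('board',m,.046)
m=box&(W[...,2]>.018)&(W[...,2]<.030);rep('base',m,.024)
cv2.imwrite('pics/crop1.png',np.hstack([cv2.resize(im[115:195,160:265],None,fx=4,fy=4*1.0,interpolation=2),cv2.resize(im[165:245,310:400],None,fx=4,fy=4,interpolation=2)]))
E
```

```text
orange 99 z med 0.0998 rect ((0.47865429520606995, -0.32896703481674194), (0.014045358635485172, 0.06063244864344597), 16.2846622467041) mean [ 0.47771716 -0.32931742]
blue 156 z med 0.0689 rect ((0.4773229658603668, -0.32992371916770935), (0.04319164156913757, 0.050128158181905746), 19.57971954345703) mean [ 0.47693062 -0.32930848]
batten 1217 z med 0.0296 rect ((0.459443062543869, -0.2792370915412903), (0.08050329983234406, 0.20970511436462402), 19.405597686767578) mean [ 0.45884013 -0.2771126 ]
fence 1321 z med 0.0584 rect ((0.62453693151474, 0.2007008194923401), (0.40218743681907654, 0.1545882523059845), 84.85932159423828) mean [0.67438453 0.1974334 ]
board 2220 z med 0.0455 rect ((0.6146979331970215, 0.2089093029499054), (0.415139764547348, 0.13083818554878235), 87.44598388671875) mean [0.62219477 0.3163706 ]
base 4047 z med 0.0237 rect ((0.6197936534881592, 0.1992247998714447), (0.3996460437774658, 0.18624548614025116), 85.75012969970703) mean [0.5972849  0.14143771]
```

View pics/crop1.png

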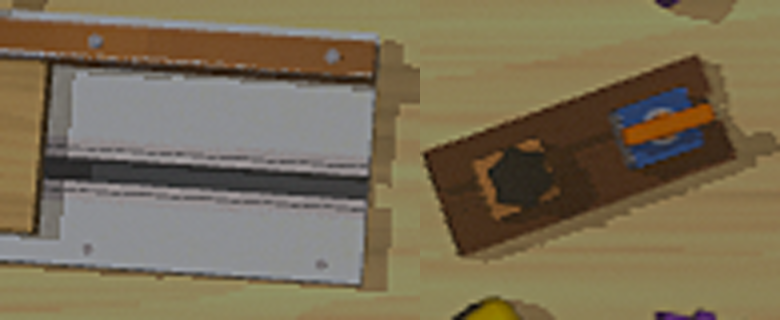

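The crop confirms the target: blue block, orange tee, at the batten's right end; the knob stop is at its left. Stop ≈ (0.477, -0.3295), jaw direction 19.4° from x. Jig yaw ≈ -4.2°. I turn first, then travel.

Emit:
servo_tool:
  series:
    - [[0, 0, -0.124], [0, 0, 0], 0.0912]
    - [[0, 0, -0.124], [0, 0, 0], 0.0912]
    - [[0, 0, -0.124], [0, 0, 0], 0.0912]
    - [[0, 0, -0.124], [0, 0, 0], 0.0912]
    - [[0, 0, -0.124], [0, 0, 0], 0.0912]
    - [[0, 0, -0.124], [0, 0, 0], 0.0912]
    - [[0, 0, -0.124], [0, 0, 0], 0.0912]
    - [[0, 0, -0.124], [0, 0, 0], 0.0912]
    - [[0, 0, -0.124], [0, 0, 0], 0.0912]
    - [[0, 0, -0.124], [0, 0, 0], 0.0912]

```text
t: 0.93
position: [0.2501, -0.5725, 0.2135]
tool_rot: [0.676, 0.737, 0.0, -0.0]
contact_force: [0.1, 0.5, -0.0]
finger_gap: 0.0915
```

```bash
cat >> h.py <<'E'
from scipy.spatial.transform import Rotation as Ro
def togo(xyz,yawy):
    "turn about tool z (rad), then shift in tool axes after the turn and as it stands, to TCP xyz with tool y at yawy deg (mod 180)"
    s=get_state();R=Ro.from_quat(s['tool_rot']);M=R.as_matrix()
    a=np.degrees(np.arctan2(M[1,1],M[0,1]));dy=(yawy-a+90)%180-90
    D=np.array(xyz)-s['position'];T=M@Ro.from_rotvec([0,0,-np.radians(dy)]).as_matrix()
    print('t',s['t'],'pos',s['position'].round(4),'gap',round(s['finger_gap'],4),'F',s['contact_force'].round(2),'M',s['moment'].round(2),'yawy',a.round(2),'tilt',M[:,2].round(4),'q6',s['q'][5].round(2))
    print('turn z',-np.radians(dy).round(4),'shift after turn',(T.T@D).round(4),'shift now',(M.T@D).round(4))
E
python3 -c "
from h import *
togo([.477,-.3295,.1862],19.4)"
```

```text
t 0.9333 pos [ 0.2501 -0.5725  0.2135] gap 0.0915 F [ 0.12  0.51 -0.02] M [-0.02 -0.13  0.02] yawy 4.99 tilt [-2.e-04  7.e-04 -1.e+00] q6 -1.34
turn z -0.2514 shift after turn [0.1538 0.2948 0.0275] shift now [0.2223 0.2472 0.0275]
```

Emit:
servo_tool:
  series:
    - [[0, 0, -0.1245], [0, 0, 0], 0.0912]
    - [[0, 0, -0.1245], [0, 0, 0], 0.0912]
    - [[0, 0, 0], [0.019, 0.0365, 0], 0.0912]
    - [[0, 0, 0], [0.019, 0.0365, 0], 0.0912]
    - [[0, 0, 0], [0.019, 0.0365, 0], 0.0912]
    - [[0, 0, 0], [0.019, 0.0365, 0], 0.0912]
    - [[0, 0, 0], [0.019, 0.0365, 0], 0.0912]
    - [[0, 0, 0], [0.019, 0.0365, 0], 0.0912]
    - [[0, 0, 0], [0.019, 0.0365, 0], 0.0912]
    - [[0, 0, 0], [0.019, 0.0365, 0], 0.0912]

```text
t: 1.77
position: [0.4781, -0.3325, 0.2138]
tool_rot: [0.581, 0.814, 0.0, -0.0]
contact_force: [0.6, -0.1, -0.3]
finger_gap: 0.0909
```

```bash
python3 - <<'E'
from h import *
togo([.477,-.3295,.0362],19.4)
im,d=get_image('wrist');c=camera_info('wrist');np.savez('w1.npz',im=im,d=d)
W=cloud(c,d);hsv=cv2.cvtColor(im,cv2.COLOR_BGR2HSV)
for n,lo,hi,z0 in [('blue',(95,80,40),(125,255,255),.07),('orange',(5,150,100),(20,255,255),.101)]:
    m=(cv2.inRange(hsv,lo,hi)>0)&(abs(W[...,2]-z0)<.012)&(np.hypot(W[...,0]-.477,W[...,1]+.329)<.05)
    P=onplane(c,np.argwhere(m)[:,::-1],z0)[:,:2].astype(np.float32)
    print(n,m.sum(),np.median(W[m][:,2]),cv2.minAreaRect(P))
cv2.imwrite('pics/w1.png',im)
E
```

```text
t 1.7667 pos [ 0.4781 -0.3325  0.2138] gap 0.0909 F [ 0.59 -0.06 -0.28] M [-0.02 -0.1  -0.03] yawy 18.9 tilt [-3.e-04  3.e-04 -1.e+00] q6 -1.04
turn z -0.0087 shift after turn [0.0032 0.     0.1776] shift now [ 0.0032 -0.      0.1776]
blue 743 0.07010032772726814 ((0.4818308651447296, -0.32068851590156555), (0.0412558987736702, 0.04842720553278923), 18.280179977416992)
orange 691 0.10088402941759217 ((0.4811949133872986, -0.32045778632164), (0.013208338059484959, 0.061073604971170425), 15.20055103302002)
```

View pics/w1.png

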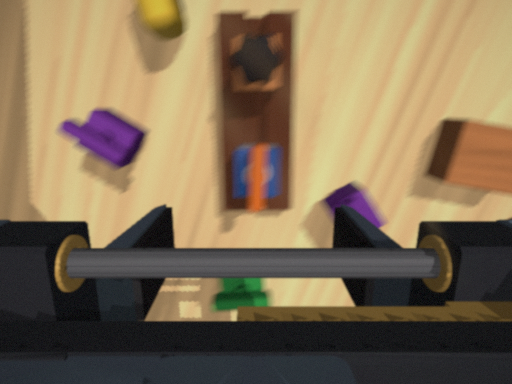

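The wrist view shows the blue stop at (257,172), and the tee's long axis runs down the image. The arm was still settling and I read camera_info late, so I measure again with it at rest.

```bash
cat >> h.py <<'E'
def stopmeas(p0=(.477,-.329),zs=(.07,.101)):
    c=camera_info('wrist');im,d=get_image('wrist')
    W=cloud(c,d);hsv=cv2.cvtColor(im,cv2.COLOR_BGR2HSV)
    for n,lo,hi,z0 in [('blue',(95,80,40),(125,255,255),zs[0]),('orange',(5,150,100),(20,255,255),zs[1])]:
        m=(cv2.inRange(hsv,lo,hi)>0)&(abs(W[...,2]-z0)<.012)&(np.hypot(W[...,0]-p0[0],W[...,1]-p0[1])<.05)
        P=onplane(c,np.argwhere(m)[:,::-1],z0)[:,:2].astype(np.float32)
        print(n,m.sum(),np.median(W[m][:,2]),cv2.minAreaRect(P))
    return im,d
E
python3 - <<'E'
from h import *
togo([.477,-.3295,.0362],19.4)
stopmeas()
togo([.477,-.3295,.0362],19.4)
E
```

```text
t 1.8167 pos [ 0.4824 -0.3274  0.2138] gap 0.0916 F [3.71 8.18 0.51] M [ 0.25 -0.24 -0.01] yawy 19.08 tilt [ 0.0015  0.0023 -1.    ] q6 -1.03
turn z -0.0056 shift after turn [-0.0005 -0.0062  0.1775] shift now [-0.0005 -0.0062  0.1775]
blue 1055 0.0701666688896567 ((0.47641703486442566, -0.3284831941127777), (0.042282834649086, 0.04918724671006203), 17.92355728149414)
orange 926 0.10072959498364628 ((0.4762496054172516, -0.327194482088089), (0.013517248444259167, 0.06343204528093338), 16.942773818969727)
t 1.8667 pos [ 0.4803 -0.33    0.2137] gap 0.0911 F [-0.33 -0.97  0.07] M [-0.03 -0.17 -0.01] yawy 19.18 tilt [ 5.0e-04  1.3e-03 -1.0e+00] q6 -1.04
turn z -0.0038 shift after turn [ 0.0014 -0.0032  0.1775] shift now [ 0.0013 -0.0032  0.1775]
```

Emit:
servo_tool:
  series:
    - [[0, 0, 0], [0.0015, -0.0035, 0], 0.0912]
    - [[0, 0, 0], [0, 0, 0.02], 0.0912]
    - [[0, 0, 0], [0, 0, 0.025], 0.0912]
    - [[0, 0, 0], [0, 0, 0.025], 0.0912]
    - [[0, 0, 0], [0, 0, 0.025], 0.0912]
    - [[0, 0, 0], [0, 0, 0.025], 0.0912]
    - [[0, 0, 0], [0, 0, 0.02], 0.0912]
    - [[0, 0, 0], [0, 0, 0.018], 0.0912]
    - [[0, 0, 0], [0, 0, 0.012], 0.0912]
    - [[0, 0, 0], [0, 0, 0.006], 0.0912]
  squeeze: 30

```text
t: 2.7
position: [0.4714, -0.3345, 0.0362]
tool_rot: [0.582, 0.813, -0.0, -0.001]
contact_force: [-0.3, 0.3, -0.1]
finger_gap: 0.0913
```

```bash
python3 -c "
from h import *
togo([.4767,-.329,.0362],19.2)"
```

```text
t 2.7 pos [ 0.4714 -0.3345  0.0362] gap 0.0913 F [-0.34  0.27 -0.11] M [ 0.01 -0.09  0.03] yawy 18.82 tilt [-0.0022  0.0016 -1.    ] q6 -1.05
turn z -0.0066 shift after turn [ 0.0035  0.0068 -0.    ] shift now [ 0.0035  0.0068 -0.    ]
```

Emit:
servo_tool:
  series:
    - [[0, 0, 0], [0.0035, 0.0068, 0], 0.0912]
    - [[0, 0, 0], [0, 0, 0], 0.0912]
    - [[0, 0, 0], [0, 0, 0], 0.0912]
    - [[0, 0, 0], [0, 0, 0], 0.07]
    - [[0, 0, 0], [0, 0, 0], 0.04]
    - [[0, 0, 0], [0, 0, 0], 0.035]
    - [[0, 0, 0], [0, 0, 0], 0.035]
    - [[0, 0, 0], [0, 0, 0], 0.035]
    - [[0, 0, 0], [0, 0, 0], 0.035]
    - [[0, 0, 0], [0, 0, 0], 0.035]
  squeeze: 30

```text
t: 3.53
position: [0.4786, -0.3285, 0.0379]
tool_rot: [0.581, 0.814, -0.0, -0.0]
contact_force: [-1.1, -0.1, 0.8]
finger_gap: 0.0474
```

```bash
python3 -c "
from h import *
togo([.4767,-.329,.0362],19.2)"
```

```text
t 3.5333 pos [ 0.4786 -0.3285  0.0379] gap 0.0474 F [-1.07 -0.09  0.82] M [-0.11  0.16  0.  ] yawy 18.91 tilt [-1.e-04 -0.e+00 -1.e+00] q6 -1.03
turn z -0.005 shift after turn [ 0.0002 -0.002   0.0017] shift now [ 0.0002 -0.002   0.0017]
```

Emit:
servo_tool:
  series:
    - [[0, 0, 0], [0, 0, 0], 0.035]
    - [[0, 0, 0], [0, 0, 0], 0.035]
    - [[0, 0, 0], [0, 0, 0], 0.035]
    - [[0, 0, 0], [0, 0, -0.005], 0.035]
    - [[0, 0, 0], [0, 0, -0.01], 0.035]
    - [[0, 0, 0], [0, 0, -0.02], 0.035]
    - [[0, 0, 0], [0, 0, -0.03], 0.035]
    - [[0, 0, 0], [0, 0, -0.03], 0.035]
    - [[0, 0, 0], [0, 0, -0.025], 0.035]
    - [[0, 0, 0], [0, 0, -0.01], 0.035]

```text
t: 4.37
position: [0.4799, -0.3293, 0.1721]
tool_rot: [0.581, 0.814, -0.0, 0.003]
contact_force: [0.2, -1.2, -2.0]
finger_gap: 0.0439
```

```bash
python3 - <<'E'
from h import *
togo([.4767,-.329,.1862],-4.25)
c=camera_info('top');im,d=get_image('top');
W=cloud(c,d);hsv=cv2.cvtColor(im,cv2.COLOR_BGR2HSV)
# jig lines: sub-pixel edges via gradient profile sampling in jig frame
g=cv2.GaussianBlur(cv2.cvtColor(im,cv2.COLOR_BGR2GRAY),(3,3),0).astype(np.float32)
o=np.array([.5974,.2009]);th=np.radians(-4.25);ex=np.array([np.cos(th),np.sin(th)]);ey=np.array([-np.sin(th),np.cos(th)])
def samp(x,y,z):
    P=np.c_[o+np.outer(np.ravel(x),ex)+np.outer(np.ravel(y),ey),np.full(np.size(x),z)]
    uv=proj(c,P).astype(np.float32);return cv2.remap(g,uv[:,:1],uv[:,1:],cv2.INTER_CUBIC).ravel()
xs=np.arange(-.03,.03,.001)
for y in np.arange(-.18,.03,.03):
    p=np.mean([samp(xs,np.full(60,y+k),.024) for k in np.linspace(-.008,.008,5)],0)
    gr=np.gradient(p);print('y',y.round(3),'dark slot edges x',xs[gr.argmin()].round(4),xs[gr.argmax()].round(4))
ys=np.arange(-.0,.08,.001)
for x in (-.04,-.03,-.02,.02,.03,.04,.05):
    p=np.mean([samp(np.full(80,x+k),ys,.046) for k in (-.003,0,.003)],0);gr=np.gradient(p);print('x',x,'board end y',ys[gr.argmax()].round(4),ys[gr.argmin()].round(4))
# fence depth based
m=(W[...,2]>.055)&(W[...,2]<.062);L=(W[...,:2]-o)@np.c_[ex,ey]
m&=(L[...,1]>-.19)&(L[...,1]<.1)&(L[...,0]>.05)&(L[...,0]<.13)
P=onplane(c,np.argwhere(m)[:,::-1],.059)[:,:2].astype(np.float32);print(cv2.minAreaRect(P),((P.mean(0)-o)@np.c_[ex,ey]))
cv2.imwrite('pics/top2.png',cv2.resize(im,(800,600)))
E
```

```text
t 4.3667 pos [ 0.4799 -0.3293  0.1721] gap 0.0439 F [ 0.19 -1.16 -2.02] M [-0.08 -0.19  0.  ] yawy 18.92 tilt [ 0.0039 -0.0031 -1.    ] q6 -1.03
turn z 0.4043 shift after turn [ 0.0001 -0.0031 -0.0141] shift now [ 0.0013 -0.0028 -0.0141]
y -0.18 dark slot edges x -0.008 0.009
y -0.15 dark slot edges x -0.008 0.009
y -0.12 dark slot edges x -0.008 0.009
y -0.09 dark slot edges x -0.008 0.009
y -0.06 dark slot edges x -0.008 0.009
y -0.03 dark slot edges x -0.008 0.009
y 0.0 dark slot edges x -0.008 0.009
x -0.04 board end y 0.039 0.032
x -0.03 board end y 0.038 0.032
x -0.02 board end y 0.038 0.031
x 0.02 board end y 0.038 0.032
x 0.03 board end y 0.039 0.032
x 0.04 board end y 0.038 0.032
x 0.05 board end y 0.038 0.032
((0.6820486783981323, 0.14980798959732056), (0.2903110384941101, 0.027350788936018944), 85.7158203125) [ 0.08830411 -0.04710085]
```

Stop lifted, gap 43.9 mm. Jig frame refined: slot centre at about +0.5 mm from the estimate, yaw -4.25°, board end at jig y ≈ 0.038. I turn and carry it to the rail.

Emit:
servo_tool:
  series:
    - [[0, 0, 0.05], [0, 0, -0.004], 0.035]
    - [[0, 0, 0.1], [0, 0, -0.004], 0.035]
    - [[0, 0, 0.1], [0, 0, -0.004], 0.035]
    - [[0, 0, 0.1], [0.01, 0.0015, -0.002], 0.035]
    - [[0, 0, 0.054], [0.02, 0.003, 0], 0.035]
    - [[0, 0, 0], [0.038, 0.0055, 0], 0.035]
    - [[0, 0, 0], [0.038, 0.0055, 0], 0.035]
    - [[0, 0, 0], [0.038, 0.0055, 0], 0.035]
    - [[0, 0, 0], [0.038, 0.0055, 0], 0.035]
    - [[0, 0, 0], [0.038, 0.0055, 0], 0.035]

```text
t: 5.25
position: [0.5236, -0.109, 0.1807]
tool_rot: [0.733, 0.68, -0.0, -0.001]
contact_force: [1.0, -0.4, -4.4]
finger_gap: 0.0442
```

Emit:
servo_tool:
  series:
    - [[0, 0, 0], [0.038, 0.0055, 0], 0.035]
    - [[0, 0, 0], [0.038, 0.0055, 0], 0.035]
    - [[0, 0, 0], [0.038, 0.0055, 0], 0.035]
    - [[0, 0, 0], [0.038, 0.0055, 0], 0.035]
    - [[0, 0, 0], [0.038, 0.0055, 0], 0.035]
    - [[0, 0, 0], [0.038, 0.0055, 0], 0.035]
    - [[0, 0, 0], [0.038, 0.0055, 0], 0.035]
    - [[0, 0, 0], [0.03, 0.004, 0], 0.035]
    - [[0, 0, 0], [0.016, 0.003, 0], 0.035]
    - [[0, 0, 0], [0.006, 0.001, 0], 0.035]

```text
t: 6.08
position: [0.5938, 0.205, 0.1805]
tool_rot: [0.732, 0.681, -0.0, -0.001]
contact_force: [0.1, -0.8, -4.3]
finger_gap: 0.044
```

Emit:
servo_tool:
  series:
    - [[0, 0, 0], [0, 0, 0], 0.035]
    - [[0, 0, 0], [0, 0, 0], 0.035]
    - [[0, 0, 0], [0, 0, 0], 0.035]
    - [[0, 0, 0], [0, 0, 0], 0.035]
    - [[0, 0, 0], [0, 0, 0], 0.035]
    - [[0, 0, 0], [0, 0, 0], 0.035]
    - [[0, 0, 0], [0, 0, 0], 0.035]
    - [[0, 0, 0], [0, 0, 0], 0.035]
    - [[0, 0, 0], [0, 0, 0], 0.035]
    - [[0, 0, 0], [0, 0, 0], 0.035]

```text
t: 6.92
position: [0.5941, 0.2026, 0.1819]
tool_rot: [0.733, 0.68, 0.0, 0.0]
contact_force: [0.9, -0.0, -4.2]
finger_gap: 0.0441
```

```bash
python3 - <<'E'
from h import *
togo([.5983,.2059,.031],-4.25)
c=camera_info('wrist');im,d=get_image('wrist');np.savez('w2.npz',im=im,d=d);cv2.imwrite('pics/w2.png',im)
g=cv2.GaussianBlur(cv2.cvtColor(im,cv2.COLOR_BGR2GRAY),(3,3),0).astype(np.float32)
o=np.array([.5974,.2009]);th=np.radians(-4.25);ex=np.array([np.cos(th),np.sin(th)]);ey=np.array([-np.sin(th),np.cos(th)])
P=lambda x,y,z:proj(c,np.r_[o+x*ex+y*ey,z])[0].round(0)
for a in [(-.009,-.1),(.009,-.1),(-.009,0),(.009,0),(-.05,.038),(.05,.038)]: print(a,P(*a,.024 if a[1]<.03 else .046))
E
```

```text
t 6.9167 pos [0.5941 0.2026 0.1819] gap 0.0441 F [ 0.87 -0.04 -4.18] M [ 0.02 -0.13  0.03] yawy -4.24 tilt [ 1.e-04  0.e+00 -1.e+00] q6 0.31
turn z 0.0002 shift after turn [0.0036 0.0039 0.1509] shift now [0.0036 0.0039 0.1509]
(-0.009, -0.1) [248. 264.]
(0.009, -0.1) [264. 264.]
(-0.009, 0) [248. 178.]
(0.009, 0) [265. 178.]
(-0.05, 0.038) [205. 144.]
(0.05, 0.038) [309. 144.]
```

View pics/w2.png

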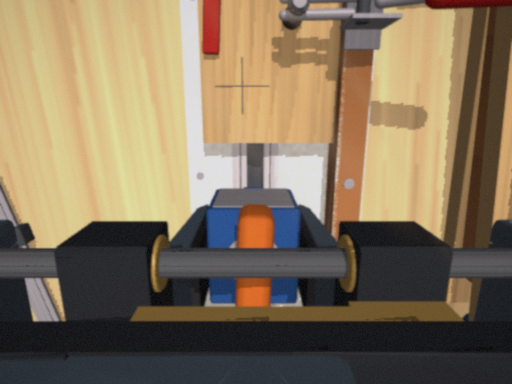

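The wrist view shows the board's end at row 142 (predicted 144) and the open slot at columns 247–264 (predicted 248–265). The stop hangs straight, tee in line. I descend to just above the rail.

Emit:
servo_tool:
  series:
    - [[0, 0, 0], [0.0035, 0.004, 0.005], 0.035]
    - [[0, 0, 0], [0, 0, 0.015], 0.035]
    - [[0, 0, 0], [0, 0, 0.02], 0.035]
    - [[0, 0, 0], [0, 0, 0.02], 0.035]
    - [[0, 0, 0], [0, 0, 0.02], 0.035]
    - [[0, 0, 0], [0, 0, 0.02], 0.035]
    - [[0, 0, 0], [0, 0, 0.012], 0.035]
    - [[0, 0, 0], [0, 0, 0.005], 0.035]
    - [[0, 0, 0], [0, 0, 0], 0.035]
    - [[0, 0, 0], [0, 0, 0], 0.035]

```text
t: 7.8
position: [0.5989, 0.206, 0.0655]
tool_rot: [0.733, 0.68, 0.0, 0.0]
contact_force: [-0.5, 1.0, -3.3]
finger_gap: 0.0436
```

```bash
python3 - <<'E'
from h import *
togo([.5983,.2059,.031],-4.25)
c=camera_info('wrist');im,d=get_image('wrist');np.savez('w3.npz',im=im,d=d);cv2.imwrite('pics/w3.png',im[60:330,100:420].repeat(2,0).repeat(2,1))
g=cv2.GaussianBlur(cv2.cvtColor(im,cv2.COLOR_BGR2GRAY),(3,3),0).astype(np.float32)
o=np.array([.5974,.2009]);th=np.radians(-4.25);ex=np.array([np.cos(th),np.sin(th)]);ey=np.array([-np.sin(th),np.cos(th)])
def S(x,y,z):
    P=np.c_[o+np.outer(x,ex)+np.outer(y,ey),np.full(len(x),z)];uv=proj(c,P).astype(np.float32)
    return cv2.remap(g,uv[:,:1],uv[:,1:],cv2.INTER_CUBIC).ravel()
xs=np.arange(-.03,.03,.0005)
for y in (.034,.036): 
    p=S(xs,np.full(len(xs),y),.024);gr=np.gradient(p);print(y,xs[gr.argmin()],xs[gr.argmax()],p[::6].round())
ys=np.arange(.02,.06,.0005)
for x in (-.03,.03):p=S(np.full(len(ys),x),ys,.046);gr=np.gradient(p);print('end',ys[gr.argmax()],p[::5].round())
E
```

```text
t 7.8 pos [0.5989 0.206  0.0655] gap 0.0436 F [-0.48  0.98 -3.26] M [-0.02 -0.07  0.01] yawy -4.24 tilt [ 7.e-04  2.e-04 -1.e+00] q6 0.31
turn z 0.0002 shift after turn [-0.0002 -0.0006  0.0345] shift now [-0.0002 -0.0006  0.0345]
0.034 -0.010499999999999982 0.007000000000000034 [177. 181. 160. 163. 130. 159. 156.  89.  87.  87.  93.  96. 104. 160.
 159. 150. 158. 160. 183. 174.]
0.036 0.021500000000000047 -0.0014999999999999736 [186. 191. 191. 193. 192. 193. 194. 193. 190. 184. 193. 192. 191. 184.
 190. 187. 191. 187. 179. 174.]
end 0.055500000000000035 [230. 230. 230. 214. 184. 180. 180. 181. 169. 169. 170. 169. 170. 171.
 170. 172.]
end 0.03900000000000002 [228. 229. 229. 213. 178. 180. 183. 180. 191. 190. 186. 186. 185. 177.
 176. 177.]
```

View pics/w3.png

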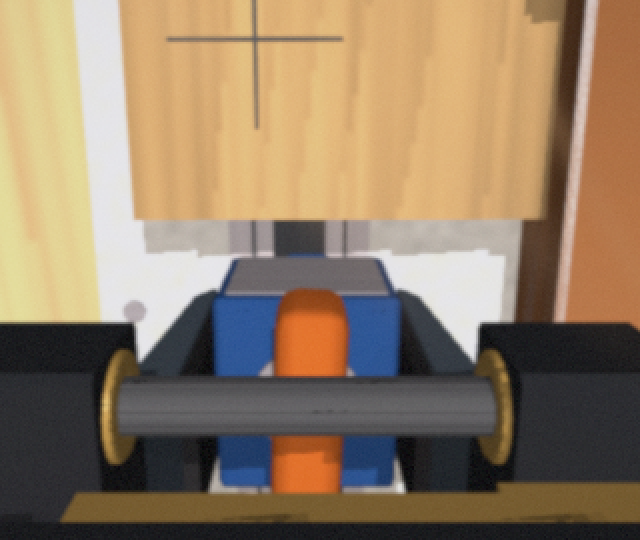

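```bash
python3 - <<'E'
from h import *
c=camera_info('wrist');print(c['cx'],c['cy'],c['fx'])
o=np.array([.5974,.2009]);th=np.radians(-4.25);E=np.array([[np.cos(th),-np.sin(th)],[np.sin(th),np.cos(th)]])
im=np.load('w3.npz')['im'];hsv=cv2.cvtColor(im,cv2.COLOR_BGR2HSV);g=cv2.cvtColor(im,cv2.COLOR_BGR2GRAY).astype(float)
L=lambda uv,z:((onplane(c,uv,z)[:,:2]-o)@E).round(4)
b=cv2.inRange(hsv,(100,120,40),(125,255,255))
for r in (210,220,230): x=np.where(b[r])[0];x=x[(x>190)&(x<320)];print('blue',r,x.min(),x.max(),L([[x.min()-.5,r],[x.max()+.5,r]],.0975).tolist())
om=cv2.inRange(hsv,(5,170,120),(15,255,255))
for r in (215,225,235): x=np.where(om[r])[0];x=x[(x>190)&(x<320)];print('orange',r,L([[x.min()-.5,r],[x.max()+.5,r]],.1285).tolist())
for r in (174,177,180):
    gr=np.gradient(g[r,225:280]);a,q=gr[:26].argmin()+225,gr[26:].argmax()+251;print('slot',r,a,q,L([[a,r],[q,r]],.024).tolist())
print('tcp',(get_state()['position'][:2]-o)@E)
E
```

```text
253.0269840241029 189.38889942674268 317.9834533794203
blue 210 206 299 [[-0.0209, 0.0298], [0.0224, 0.0298]]
blue 220 206 299 [[-0.0211, 0.0249], [0.0225, 0.0249]]
blue 230 206 300 [[-0.0213, 0.02], [0.0232, 0.02]]
orange 215 [[-0.004, 0.038], [0.0076, 0.0381]]
orange 225 [[-0.0047, 0.0342], [0.0083, 0.0342]]
orange 235 [[-0.0048, 0.0303], [0.008, 0.0303]]
slot 174 236 262 [[-0.0105, 0.0316], [0.0072, 0.0316]]
slot 177 236 262 [[-0.0106, 0.0295], [0.0072, 0.0295]]
slot 180 236 262 [[-0.0106, 0.0274], [0.0072, 0.0274]]
tcp [0.00127197 0.0052588 ]
```

Seen in one image, the block centre is about 2.5 mm to the fence side of the slot; the top camera says 0.8 mm. I shift -2 mm and lower in steps, watching the force.

Emit:
servo_tool:
  series:
    - [[0, 0, 0], [0, -0.002, 0], 0.035]
    - [[0, 0, 0], [0, 0, 0], 0.035]
    - [[0, 0, 0], [0, 0, 0.004], 0.035]
    - [[0, 0, 0], [0, 0, 0.004], 0.035]
    - [[0, 0, 0], [0, 0, 0.004], 0.035]
    - [[0, 0, 0], [0, 0, 0.004], 0.035]
    - [[0, 0, 0], [0, 0, 0.004], 0.035]
    - [[0, 0, 0], [0, 0, 0], 0.035]
    - [[0, 0, 0], [0, 0, 0], 0.035]
    - [[0, 0, 0], [0, 0, 0], 0.035]

```text
t: 8.68
position: [0.5964, 0.206, 0.0449]
tool_rot: [0.733, 0.68, 0.0, -0.0]
contact_force: [-0.2, -0.1, -3.0]
finger_gap: 0.0439
```

Emit:
servo_tool:
  series:
    - [[0, 0, 0], [0, 0, 0.003], 0.035]
    - [[0, 0, 0], [0, 0, 0.003], 0.035]
    - [[0, 0, 0], [0, 0, 0.002], 0.035]
    - [[0, 0, 0], [0, 0, 0.002], 0.035]
    - [[0, 0, 0], [0, 0, 0.001], 0.035]
    - [[0, 0, 0], [0, 0, 0], 0.035]
    - [[0, 0, 0], [0, 0, 0], 0.035]
    - [[0, 0, 0], [0, 0, 0], 0.035]
    - [[0, 0, 0], [0, 0, 0], 0.035]
    - [[0, 0, 0], [0, 0, 0], 0.035]

```text
t: 9.52
position: [0.5964, 0.206, 0.034]
tool_rot: [0.733, 0.68, 0.0, 0.0]
contact_force: [0.5, 1.2, -3.9]
finger_gap: 0.0437
```

```bash
python3 -c "
from h import *
togo([.5983,.2059,.031],-4.25)"
```

```text
t 9.5167 pos [0.5964 0.206  0.034 ] gap 0.0437 F [ 0.49  1.18 -3.94] M [-0.02 -0.08 -0.05] yawy -4.24 tilt [ 2.e-04  1.e-04 -1.e+00] q6 0.31
turn z 0.0001 shift after turn [0.0001 0.0019 0.003 ] shift now [0.0001 0.0019 0.003 ]
```

The keys have entered without contact. I go down until it rests.

Emit:
servo_tool:
  series:
    - [[0, 0, 0], [0, 0, 0.001], 0.035]
    - [[0, 0, 0], [0, 0, 0.001], 0.035]
    - [[0, 0, 0], [0, 0, 0.0005], 0.035]
    - [[0, 0, 0], [0, 0, 0.0005], 0.035]
    - [[0, 0, 0], [0, 0, 0], 0.035]
    - [[0, 0, 0], [0, 0, 0], 0.035]
    - [[0, 0, 0], [0, 0, 0], 0.035]
    - [[0, 0, 0], [0, 0, 0], 0.035]
    - [[0, 0, 0], [0, 0, 0], 0.035]
    - [[0, 0, 0], [0, 0, 0], 0.035]

```text
t: 10.35
position: [0.5965, 0.206, 0.0319]
tool_rot: [0.733, 0.68, 0.0, 0.0]
contact_force: [-4.1, -1.5, 13.8]
finger_gap: 0.0438
```

Emit:
servo_tool:
  series:
    - [[0, 0, 0], [0, 0, -0.0007], 0.035]
    - [[0, 0, 0], [0.001, 0, 0], 0.035]
    - [[0, 0, 0], [0.001, 0, 0], 0.035]
    - [[0, 0, 0], [0.001, 0, 0], 0.035]
    - [[0, 0, 0], [0.001, 0, 0], 0.035]
    - [[0, 0, 0], [0.001, 0, 0], 0.035]
    - [[0, 0, 0], [0.001, 0, 0], 0.035]
    - [[0, 0, 0], [0, 0, 0], 0.035]
    - [[0, 0, 0], [0, 0, 0], 0.035]
    - [[0, 0, 0], [0, 0, 0], 0.035]

```text
t: 11.18
position: [0.5972, 0.2118, 0.0319]
tool_rot: [0.733, 0.68, 0.0, 0.0]
contact_force: [0.4, -4.0, 5.2]
finger_gap: 0.0441
```

Emit:
servo_tool:
  series:
    - [[0, 0, 0], [0.0005, 0, 0], 0.035]
    - [[0, 0, 0], [0.0005, 0, 0], 0.035]
    - [[0, 0, 0], [0.0005, 0, 0], 0.035]
    - [[0, 0, 0], [0, 0, 0], 0.035]
    - [[0, 0, 0], [0, 0, 0], 0.035]
    - [[0, 0, 0], [0, 0, 0], 0.035]
    - [[0, 0, 0], [0, 0, 0], 0.035]
    - [[0, 0, 0], [0, 0, 0], 0.035]
    - [[0, 0, 0], [0, 0, 0], 0.035]
    - [[0, 0, 0], [0, 0, 0], 0.035]

```text
t: 12.02
position: [0.5973, 0.2132, 0.0319]
tool_rot: [0.733, 0.68, 0.0, 0.0]
contact_force: [-0.1, -4.7, 5.8]
finger_gap: 0.0439
```

Only friction so far; I keep going.

Emit:
servo_tool:
  series:
    - [[0, 0, 0], [0.0005, 0, 0], 0.035]
    - [[0, 0, 0], [0.0005, 0, 0], 0.035]
    - [[0, 0, 0], [0, 0, 0], 0.035]
    - [[0, 0, 0], [0, 0, 0], 0.035]
    - [[0, 0, 0], [0, 0, 0], 0.035]
    - [[0, 0, 0], [0, 0, 0], 0.035]
    - [[0, 0, 0], [0, 0, 0], 0.035]
    - [[0, 0, 0], [0, 0, 0], 0.035]
    - [[0, 0, 0], [0, 0, 0], 0.035]
    - [[0, 0, 0], [0, 0, 0], 0.035]

```text
t: 12.85
position: [0.5974, 0.2142, 0.0319]
tool_rot: [0.733, 0.68, 0.0, 0.0]
contact_force: [-0.8, -5.2, 5.8]
finger_gap: 0.0439
```

Emit:
servo_tool:
  series:
    - [[0, 0, 0], [0.0005, 0, 0], 0.035]
    - [[0, 0, 0], [0.0005, 0, 0], 0.035]
    - [[0, 0, 0], [0, 0, 0], 0.035]
    - [[0, 0, 0], [0, 0, 0], 0.035]
    - [[0, 0, 0], [0, 0, 0], 0.035]
    - [[0, 0, 0], [0, 0, 0], 0.035]
    - [[0, 0, 0], [0, 0, 0], 0.035]
    - [[0, 0, 0], [0, 0, 0], 0.035]
    - [[0, 0, 0], [0, 0, 0], 0.035]
    - [[0, 0, 0], [0, 0, 0], 0.035]

```text
t: 13.68
position: [0.5974, 0.2146, 0.0319]
tool_rot: [0.733, 0.68, -0.0, 0.001]
contact_force: [0.1, -8.8, 6.7]
finger_gap: 0.0435
```

Contact is starting: it moved 0.4 mm of 1 mm and the force is rising. I confirm with a bit more, then ease off and open.

Emit:
servo_tool:
  series:
    - [[0, 0, 0], [0.0007, 0, 0], 0.035]
    - [[0, 0, 0], [0, 0, 0], 0.035]
    - [[0, 0, 0], [0, 0, 0], 0.035]
    - [[0, 0, 0], [0, 0, 0], 0.035]
    - [[0, 0, 0], [0, 0, 0], 0.035]
    - [[0, 0, 0], [0, 0, 0], 0.035]
    - [[0, 0, 0], [0, 0, 0], 0.035]
    - [[0, 0, 0], [0, 0, 0], 0.035]
    - [[0, 0, 0], [0, 0, 0], 0.035]
    - [[0, 0, 0], [0, 0, 0], 0.035]

```text
t: 14.52
position: [0.5974, 0.2147, 0.0319]
tool_rot: [0.733, 0.681, -0.001, 0.001]
contact_force: [-0.6, -14.9, 8.7]
finger_gap: 0.0439
```

Emit:
servo_tool:
  series:
    - [[0, 0, 0], [-0.0005, 0, 0], 0.035]
    - [[0, 0, 0], [0, 0, 0], 0.05]
    - [[0, 0, 0], [0, 0, 0], 0.065]
    - [[0, 0, 0], [0, 0, 0], 0.075]
    - [[0, 0, 0], [0, 0, 0], 0.075]
    - [[0, 0, 0], [0, 0, 0], 0.075]
    - [[0, 0, 0], [0, 0, 0], 0.075]
    - [[0, 0, 0], [0, 0, 0], 0.075]
    - [[0, 0, 0], [0, 0, 0], 0.075]
    - [[0, 0, 0], [0, 0, 0], 0.075]

```text
t: 15.35
position: [0.5971, 0.2157, 0.0316]
tool_rot: [0.733, 0.68, 0.0, -0.0]
contact_force: [0.1, -1.3, 0.2]
finger_gap: 0.0746
```

```bash
python3 - <<'E'
from h import *
togo([.5975,.2145,.045],-4.25)
c=camera_info('wrist');im,d=get_image('wrist');im2,_=get_image('top')
cv2.imwrite('pics/w4.png',np.hstack([cv2.resize(im[90:330,120:400],None,fx=1.5,fy=1.5),cv2.resize(im2[125:195,155:230],(386,360),interpolation=2)]))
E
```

```text
t 15.35 pos [0.5971 0.2157 0.0316] gap 0.0746 F [ 0.06 -1.32  0.2 ] M [ 0.03 -0.03  0.03] yawy -4.24 tilt [ 0.  0. -1.] q6 0.33
turn z 0.0002 shift after turn [-0.0012  0.0005 -0.0134] shift now [-0.0012  0.0005 -0.0134]
```

View pics/w4.png

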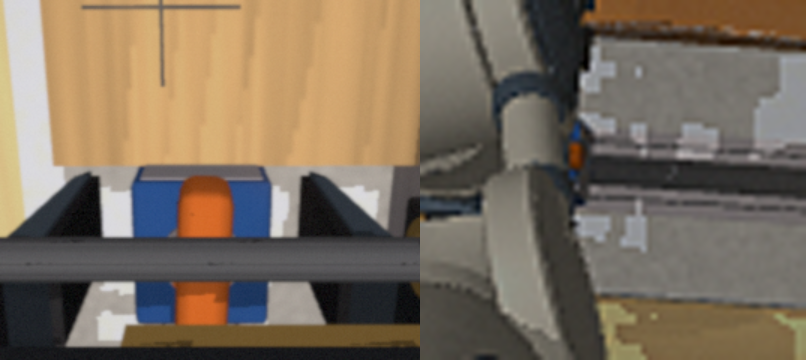

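The wrist view shows the stop's end plate right at the board's end face, tee in line, fingers clear on both sides. I rise and take the handle bar.

Emit:
servo_tool:
  series:
    - [[0, 0, 0], [0, 0, -0.006], 0.075]
    - [[0, 0, 0], [0, 0, -0.01], 0.075]
    - [[0, 0, 0], [0, 0, -0.012], 0.075]
    - [[0, 0, 0], [-0.0015, 0.0003, -0.008], 0.075]
    - [[0, 0, 0], [0, 0, -0.0025], 0.075]
    - [[0, 0, 0], [0, 0, 0], 0.06]
    - [[0, 0, 0], [0, 0, 0], 0.045]
    - [[0, 0, 0], [0, 0, 0], 0.03]
    - [[0, 0, 0], [0, 0, 0], 0.02]
    - [[0, 0, 0], [0, 0, 0], 0.02]
  squeeze: 20

```text
t: 16.28
position: [0.597, 0.2141, 0.0697]
tool_rot: [0.733, 0.68, -0.0, -0.0]
contact_force: [0.7, -0.3, 0.5]
finger_gap: 0.0444
```

Emit:
servo_tool:
  series:
    - [[0, 0, 0], [0, 0, 0], 0.018]
    - [[0, 0, 0], [0, 0, 0], 0.016]
    - [[0, 0, 0], [0, 0, 0], 0.014]
    - [[0, 0, 0], [0, 0, 0], 0.012]
    - [[0, 0, 0], [0, 0, 0], 0.01]
    - [[0, 0, 0], [0, 0, 0], 0.008]
    - [[0, 0, 0], [0, 0, 0], 0.008]
    - [[0, 0, 0], [0, 0, 0], 0.008]
    - [[0, 0, 0], [0, 0, 0], 0.008]
    - [[0, 0, 0], [0, 0, 0], 0.008]
  squeeze: 20

```text
t: 17.12
position: [0.5973, 0.2141, 0.0701]
tool_rot: [0.733, 0.68, 0.0, 0.0]
contact_force: [0.3, -0.1, -1.6]
finger_gap: 0.0163
```

```bash
python3 -c "
from h import *
togo([.5972,.2140,.070],-4.25)"
```

```text
t 17.1167 pos [0.5973 0.2141 0.0701] gap 0.0163 F [ 0.26 -0.15 -1.55] M [-0.07 -0.34 -0.01] yawy -4.24 tilt [ 1.e-04 -0.e+00 -1.e+00] q6 0.32
turn z 0.0002 shift after turn [-0.0001 -0.0001  0.0001] shift now [-0.0001 -0.0001  0.0001]
```

Emit:
servo_tool:
  series:
    - [[0, 0, 0], [0, 0, 0], 0.008]
    - [[0, 0, 0], [0, 0, 0], 0.008]
    - [[0, 0, 0], [0, 0, 0], 0.008]
    - [[0, 0, 0], [0, 0, 0], 0.008]
    - [[0, 0, 0.04], [0, 0, 0], 0.008]
    - [[0, 0, 0.08], [0, 0, 0], 0.008]
    - [[0, 0, 0.08], [0, 0, 0], 0.008]
    - [[0, 0, 0.08], [0, 0, 0], 0.008]
    - [[0, 0, 0.08], [0, 0, 0], 0.008]
    - [[0, 0, 0.04], [0, 0, 0], 0.008]

```text
t: 17.95
position: [0.5968, 0.214, 0.0701]
tool_rot: [0.855, 0.519, -0.0, -0.0]
contact_force: [-1.3, -0.9, -0.0]
finger_gap: 0.0163
```

```bash
python3 -c "
from h import *
togo([.5972,.2140,.070],-94.25)"
```

```text
t 17.95 pos [0.5968 0.214  0.0701] gap 0.0163 F [-1.26 -0.95 -0.  ] M [-0.22  0.17  0.07] yawy -27.43 tilt [-8.e-04 -3.e-04 -1.e+00] q6 0.73
turn z 1.1663 shift after turn [ 0.0004 -0.0001  0.0001] shift now [0.0002 0.0003 0.0001]
```

Emit:
servo_tool:
  series:
    - [[0, 0, 0.05], [0, 0, 0], 0.008]
    - [[0, 0, 0.09], [0, 0, 0], 0.008]
    - [[0, 0, 0.09], [0, 0, 0], 0.008]
    - [[0, 0, 0.09], [0, 0, 0], 0.008]
    - [[0, 0, 0.09], [0, 0, 0], 0.008]
    - [[0, 0, 0.09], [0, 0, 0], 0.008]
    - [[0, 0, 0.09], [0, 0, 0], 0.008]
    - [[0, 0, 0.09], [0, 0, 0], 0.008]
    - [[0, 0, 0.05], [0, 0, 0], 0.008]
    - [[0, 0, 0], [0, 0, 0], 0.008]

```text
t: 18.78
position: [0.5966, 0.2142, 0.07]
tool_rot: [0.983, 0.181, -0.001, -0.0]
contact_force: [-3.0, 1.5, 0.9]
finger_gap: 0.0164
```

```bash
python3 - <<'E'
from h import *
togo([.5972,.2140,.070],-94.25)
im,d=get_image('wrist');cv2.imwrite('pics/w5.png',im)
E
```

```text
t 18.7833 pos [0.5966 0.2142 0.07  ] gap 0.0164 F [-3.02  1.52  0.88] M [0.23 0.47 0.02] yawy -69.13 tilt [-0.0011  0.     -1.    ] q6 1.46
turn z 0.4384 shift after turn [0.0006 0.0002 0.    ] shift now [0.0004 0.0004 0.    ]
```

View pics/w5.png

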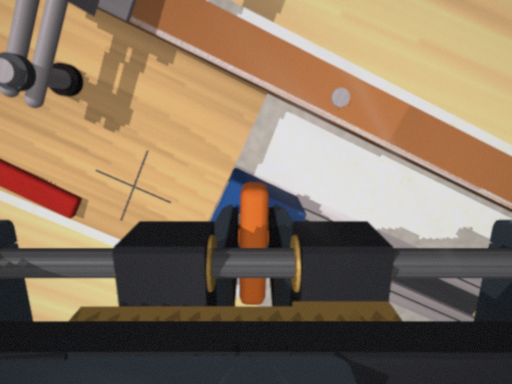

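The bar follows the fingers and the block stays in line. I finish the turn to the stop.

Emit:
servo_tool:
  series:
    - [[0, 0, 0.05], [0, 0, 0], 0.008]
    - [[0, 0, 0.08], [0, 0, 0], 0.008]
    - [[0, 0, 0.08], [0, 0, 0], 0.008]
    - [[0, 0, 0.08], [0, 0, 0], 0.008]
    - [[0, 0, 0.06], [0, 0, 0], 0.008]
    - [[0, 0, 0.04], [0, 0, 0], 0.008]
    - [[0, 0, 0.03], [0, 0, 0], 0.008]
    - [[0, 0, 0], [0, 0, 0], 0.008]
    - [[0, 0, 0], [0, 0, 0], 0.008]
    - [[0, 0, 0], [0, 0, 0], 0.008]

```text
t: 19.67
position: [0.5971, 0.2142, 0.0701]
tool_rot: [1.0, -0.026, -0.0, -0.0]
contact_force: [-2.3, 0.5, 1.4]
finger_gap: 0.0164
```

```bash
python3 -c "
from h import *
togo([.5972,.2140,.070],-94.25)"
```

```text
t 19.6667 pos [0.5971 0.2142 0.0701] gap 0.0164 F [-2.33  0.48  1.37] M [0.23 0.48 0.08] yawy -92.93 tilt [-3.e-04  0.e+00 -1.e+00] q6 1.87
turn z 0.0231 shift after turn [0.0001 0.0002 0.0001] shift now [0.0001 0.0002 0.0001]
```

Emit:
servo_tool:
  series:
    - [[0, 0, 0.03], [0, 0, 0], 0.008]
    - [[0, 0, 0.03], [0, 0, 0], 0.008]
    - [[0, 0, 0], [0, 0, 0], 0.008]
    - [[0, 0, 0], [0, 0, 0], 0.008]
    - [[0, 0, 0], [0, 0, 0], 0.008]
    - [[0, 0, 0], [0, 0, 0], 0.008]
    - [[0, 0, 0], [0, 0, 0], 0.008]
    - [[0, 0, 0], [0, 0, 0], 0.008]
    - [[0, 0, 0], [0, 0, 0], 0.008]
    - [[0, 0, 0], [0, 0, 0], 0.008]

```text
t: 20.5
position: [0.5972, 0.2141, 0.0701]
tool_rot: [0.998, -0.056, -0.0, 0.0]
contact_force: [-3.2, -1.4, 1.8]
finger_gap: 0.0163
```

```bash
python3 -c "
from h import *
togo([.5972,.2140,.070],-94.25)"
```

```text
t 20.5 pos [0.5972 0.2141 0.0701] gap 0.0163 F [-3.22 -1.43  1.8 ] M [-0.17  0.57  0.15] yawy -96.47 tilt [-1.e-04 -1.e-04 -1.e+00] q6 1.93
turn z -0.0388 shift after turn [-0.      0.0001  0.0001] shift now [-0.      0.0001  0.0001]
```

Emit:
servo_tool:
  series:
    - [[0, 0, 0.03], [0, 0, 0], 0.008]
    - [[0, 0, 0.03], [0, 0, 0], 0.008]
    - [[0, 0, 0], [0, 0, 0], 0.008]
    - [[0, 0, 0], [0, 0, 0], 0.008]
    - [[0, 0, 0], [0, 0, 0], 0.008]
    - [[0, 0, 0], [0, 0, 0], 0.008]
    - [[0, 0, 0], [0, 0, 0], 0.008]
    - [[0, 0, 0], [0, 0, 0], 0.008]
    - [[0, 0, 0], [0, 0, 0], 0.008]
    - [[0, 0, 0], [0, 0, 0], 0.008]

```text
t: 21.33
position: [0.5974, 0.2141, 0.0702]
tool_rot: [0.996, -0.086, 0.0, 0.0]
contact_force: [-0.9, -4.2, 2.1]
finger_gap: 0.0164
```

```bash
python3 -c "
from h import *
togo([.5972,.2140,.070],-94.25)"
```

```text
t 21.3333 pos [0.5974 0.2141 0.0702] gap 0.0164 F [-0.94 -4.19  2.12] M [-0.8   0.2   0.15] yawy -99.92 tilt [ 2.e-04 -1.e-04 -1.e+00] q6 1.99
turn z -0.0989 shift after turn [-0.0002  0.0001  0.0002] shift now [-0.0002  0.0001  0.0002]
```

The hard stop should be reached. I ease back, open gently and rise to look.

Emit:
servo_tool:
  series:
    - [[0, 0, -0.03], [0, 0, 0], 0.008]
    - [[0, 0, 0], [0, 0, 0], 0.008]
    - [[0, 0, 0], [0, 0, 0], 0.02]
    - [[0, 0, 0], [0, 0, 0], 0.03]
    - [[0, 0, 0], [0, 0, 0], 0.045]
    - [[0, 0, 0], [0, 0, 0], 0.045]
    - [[0, 0, 0], [0, 0, 0], 0.045]
    - [[0, 0, 0], [0, 0, 0], 0.045]
    - [[0, 0, 0], [0, 0, -0.01], 0.045]
    - [[0, 0, 0], [0, 0, -0.02], 0.045]

```text
t: 22.17
position: [0.5959, 0.2138, 0.099]
tool_rot: [0.997, -0.072, -0.002, 0.001]
contact_force: [-0.3, 0.1, -0.1]
finger_gap: 0.0451
```

Emit:
servo_tool:
  series:
    - [[0, 0, 0], [0, 0, -0.025], 0.045]
    - [[0, 0, 0], [0, 0, -0.025], 0.045]
    - [[0, 0, 0], [0, 0, -0.03], 0.045]
    - [[0, 0, -0.1], [0, 0, -0.02], 0.045]
    - [[0, 0, -0.1], [-0.01, 0, 0], 0.045]
    - [[0, 0, -0.1], [-0.02, 0, 0], 0.045]
    - [[0, 0, -0.1], [-0.02, 0, 0], 0.045]
    - [[0, 0, 0], [-0.02, 0, 0], 0.045]
    - [[0, 0, 0], [0, 0, 0], 0.045]
    - [[0, 0, 0], [0, 0, 0], 0.045]

```text
t: 23.0
position: [0.5279, 0.2052, 0.2011]
tool_rot: [0.992, 0.128, 0.0, -0.0]
contact_force: [0.6, -0.2, 0.2]
finger_gap: 0.045
```

```bash
python3 - <<'E'
from h import *
togo([.5972,.2140,.070],-94.25)
im,d=stopmeas((.598,.214),(.064,.095))
cv2.imwrite('pics/w6.png',im)
E
```

```text
t 23.0 pos [0.5279 0.2052 0.2011] gap 0.045 F [ 0.64 -0.24  0.22] M [-0.02 -0.01 -0.01] yawy -75.31 tilt [ 8.e-04  3.e-04 -1.e+00] q6 1.58
turn z 0.3306 shift after turn [ 0.0684 -0.0139  0.1312] shift now [0.0692 0.0091 0.1312]
blue 1256 0.06419931726799373 ((0.5974215865135193, 0.21414487063884735), (0.048824578523635864, 0.041857197880744934), 82.82821655273438)
orange 1037 0.09483949060873417 ((0.5973271727561951, 0.2138330489397049), (0.013618525117635727, 0.06026490405201912), 82.41075897216797)
```

View pics/w6.png

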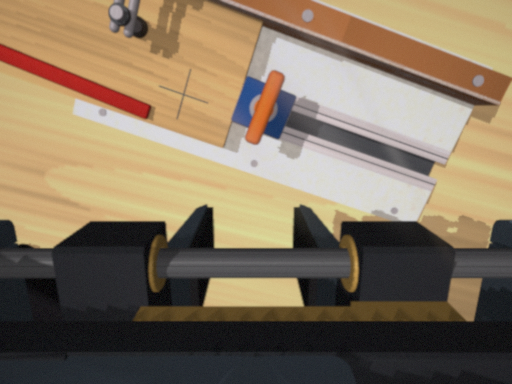

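The wrist view shows the bar across the block, the block at the board's end (240,105), and nothing else moved. One last numeric check of the distance from stop to board, from one image.

```bash
python3 - <<'E'
from h import *
c=camera_info('wrist');im,d=stopmeas((.598,.214),(.064,.095))
g=cv2.GaussianBlur(cv2.cvtColor(im,cv2.COLOR_BGR2GRAY),(3,3),0).astype(np.float32)
o=np.array([.5974,.2009]);th=np.radians(-4.25);E=np.array([[np.cos(th),-np.sin(th)],[np.sin(th),np.cos(th)]])
W=cloud(c,d);L=(W[...,:2]-o)@E
# board top edge from depth: pixels at board-top height, beside the block
m=(abs(W[...,2]-.046)<.006)&(L[...,1]>.02)&(L[...,1]<.08)&(abs(L[...,0])<.05)
P=(onplane(c,np.argwhere(m)[:,::-1],.046)[:,:2]-o)@E
for a,b in [(-.045,-.035),(-.035,-.026),(.026,.035),(.035,.045)]:
    k=(P[:,0]>a)&(P[:,0]<b);print('board end y',(a,b),np.percentile(P[k,1],[0,2]).round(4))
for s in (.5974,.2141),: print('stop in jig',((np.array(s)-o)@E).round(4))
xs=np.arange(-.03,.03,.0005);uv=proj(c,np.c_[o+np.c_[xs,np.full(len(xs),-.06)]@E.T,np.full(len(xs),.024)]).astype(np.float32)
gr=np.gradient(cv2.remap(g,uv[:,:1],uv[:,1:],2).ravel());print('slot',xs[gr.argmin()],xs[gr.argmax()])
E
```

```text
blue 1262 0.06417259378810572 ((0.5972792506217957, 0.21403488516807556), (0.04914713278412819, 0.04188599810004234), 82.88352966308594)
orange 1032 0.09489755601016979 ((0.59730464220047, 0.2138587087392807), (0.013489626348018646, 0.060294054448604584), 82.4178466796875)
board end y (-0.045, -0.035) [0.0383 0.0391]
board end y (-0.035, -0.026) [0.0383 0.0391]
board end y (0.026, 0.035) [0.0387 0.0395]
board end y (0.035, 0.045) [0.0386 0.0393]
stop in jig [-0.001   0.0132]
slot -0.010499999999999982 0.007500000000000034
```

```bash
python3 -c "
from workcell import *
print(get_state()['t']);print(job_done())"
```

```text
23.1
the job is handed in; nothing more can be done
None
```

I moved the blue stop from the batten into the rail, slid it against the board until I felt contact, and let go. Then I turned the tee a quarter turn clockwise, retreated, and handed the job in at t = 23.1 s.

**Last checks (wrist camera, arm clear):**

| Quantity | Measured | Allowed |
|---|---|---|
| Stop y in the board frame | about -25.3 mm (gap about 0.3 mm) | -29 to -20 mm |
| Stop x off the slot's centre line | about 0.5 mm | ±5 mm |
| Height of the block's top | 64.2 mm, against 64 mm when fully home | ±3 mm |
| Block out of line with the slot | about 0.05 rad | 0.15 rad |
| Bar across the block | about 1.56 rad | at least 1.40 rad |

**What disagreed:**
- **Slot centre:** the top and wrist cameras put it about 2 mm apart. I used a value between them, and the keys went in without contact.
- **Finger opening on the bar:** the gripper read 16.3 mm, not the 14 mm given for the bar. It still turned with the fingers.
- **Overturning:** I turned the fingers to about 95.7° to be sure of the hard stop. That probably took up the key slack and caused the 0.05 rad.

I did not measure the wooden stop, pencil or offcut again. The arm did not touch them as far as the pictures and forces show.

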